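Index the rotary dish stage to the next dish

TASK

Bring the next dish under the lens of the rotary dish stage: press the index plunger down with a fingertip, turn the table counter-clockwise (seen from above) to the next notch, one notch only, and let the plunger spring up fully so that the table is locked there. Do not touch or lift the dishes, which must stay in their nests, leave the bottle, the tip box and the jar alone, and finish with the hand clear.

Things in the scene. Friction and masses are not known exactly. Their poses are not given: they have to be found in the camera images.
- station: Fixed black base of the rotary dish stage: round foot 280 mm across, 12 mm high, with a steel post 165 mm from the axis that carries the lens on a level bracket (top 202 mm high). Origin on the work surface under the turntable's axis; x points from the axis to the post. Above the foot is a fixed steel index ring.
- next_notch (a point): Centre of the next notch, in the top of the fixed index ring, 100 mm from the axis. The ring is 216 mm across, from 30 to 38 mm above the work surface; its rim has six notches 16 mm wide, 60 degrees apart, at 30, 90, 150 (the first, under the plunger arm), 210 (this one), 270 and 330 degrees counter-clockwise from the base's x axis.
- lens (a point): Centre of the lower end of the black lens barrel (44 mm across, lower end narrower), 62 mm from the axis along the base's x, 108 mm above the work surface. The dish in use lies straight under it.
- stage_axis (a point): Point on the vertical turning axis at the top face of the aluminium turntable (184 mm across, face 50 mm above the work surface). Turns with the table. A flat arm, 50 mm wide, sticks out of the table over the ring and carries the plunger; it points 150 degrees counter-clockwise from this point's x axis.
- plunger_top (a point): Centre of the top of the index plunger's round black cap (32 mm across, 8 mm thick), 122 mm from the axis, 74 mm above the work surface when up; turns with the table and sinks with the cap. Pressed straight down against a spring: 3 N to start, 6.5 N at the bottom of its 14 mm travel. A finger holding it down can drag the table round by friction or bear on the lug.
- lug (a point): Middle of the top of the upright aluminium lug on the table's arm (24 mm wide, 8 mm thick, top 94 mm above the work surface). It stands on the counter-clockwise side of the cap, its near face 20 mm from the cap's centre; the finger on the cap may push sideways on it to turn the table.
- plunger (a joint): How far the plunger is pushed in, m: 0 up (locked by a tooth in a notch), 0.014 at the bottom. From 8 mm in, the tooth is below the ring and the table turns freely. Let go between notches, the plunger stays about 7 mm in, its tooth sliding under the ring, and springs up at the next notch, where the tooth has 3 mm of play either way.
- turntable (a joint): Turn of the table in rad, counter-clockwise seen from above positive: about 0 in the notch where it starts, 1.047 (60 degrees) in the next. It needs about 0.12 N m (1 N at the plunger) to turn and stays where it is left.
- dish_seen_mid (a point): Centre (half-way up) of the dish under the lens at the start: a loose clear lidded culture dish 40 mm across, 12 mm high, standing on the turntable.
- nest_seen (a point): Point on the turntable where that dish's centre belongs, 62 mm from the axis: the middle of a nest of four 6 mm high pins, 1.5 mm play round the dish.
- dish_next_mid (a point): Centre (half-way up) of the dish in the nest 60 degrees clockwise of the lens at the start, which is to come under the lens: a loose clear lidded culture dish 40 mm across, 12 mm high, standing on the turntable.
- nest_next (a point): Point on the turntable where that dish's centre belongs, 62 mm from the axis: the middle of a nest of four 6 mm high pins, 1.5 mm play round the dish.
- dish_after_mid (a point): Centre (half-way up) of the dish 120 degrees clockwise of the lens at the start: a loose clear lidded culture dish 40 mm across, 12 mm high, standing on the turntable.
- nest_after (a point): Point on the turntable where that dish's centre belongs, 62 mm from the axis: the middle of a nest of four 6 mm high pins, 1.5 mm play round the dish.
- bottle: Bystander: loose green bottle with a white label and blue cap, 58 mm across, 120 mm high; origin under its centre.
- tip_box: Bystander: loose grey pipette-tip box with clear lid, 85 x 120 x 65 mm; origin under its centre.
- jar: Bystander: loose amber jar 68 mm across, 75 mm high; origin under its centre.
Mind the look-alikes: they are no part of the job. What is shaped like the part that bears dish_seen_mid but red is not meant.

How it is judged:
On the way, in this order (a step that is already met when the one before it is completed fails the run):
1. the plunger is pressed in, the table still in its first notch (value of joint plunger above 0.0075 m and value of joint turntable between -0.12 and 0.12 rad), for 0.05 s.
2. the table has left its notch and is on its way counter-clockwise (value of joint turntable above 0.35 rad and value of joint plunger above 0.005 m), for 0.02 s.
At the end, for the whole second after the job is handed in: The table is one notch further counter-clockwise (1.047 rad within 0.05) and at rest, the plunger is up within 2 mm, the next dish lies under the lens within 9 mm, and all three dishes are in their nests within 6 mm (value of joint turntable between 0.997 and 1.097 rad and value of joint plunger below 0.002 m and velocity of joint turntable between -0.03 and 0.03 rad/s and distance between dish_seen_mid and nest_seen below 0.006 m and distance between dish_next_mid and nest_next below 0.006 m and distance between dish_after_mid and nest_after below 0.006 m and horizontal distance between dish_next_mid and lens below 0.009 m); the robot touches nothing.
It fails at once if the table is turned past the next notch (value of joint turntable above 1.4 rad).
It fails at once if the table is turned clockwise, the wrong way (value of joint turntable below -0.2 rad).
It fails at once if a dish is lifted or knocked out of its nest (distance between dish_seen_mid and nest_seen above 0.01 m or distance between dish_next_mid and nest_next above 0.01 m or distance between dish_after_mid and nest_after above 0.01 m).
It fails at once if the hand touches a dish (contact force between any of the fingers, the arm and dish_seen above 1 N or contact force between any of the fingers, the arm and dish_next above 1 N or contact force between any of the fingers, the arm and dish_after above 1 N).
It fails at once if a bystander is moved or lifted by more than 15 mm (distance of any of bottle, tip_box, jar from where it was at the start of the episode above 0.015 m).
It also fails if it takes over 38 s, if anything falls off the work surface, if the arm or the gripper's body presses on something with over 40 N, if the wrist force passes 120 N, or if a joint passes its speed limit or range.

ROBOT

A 6-joint arm with a two-finger parallel gripper is mounted at the origin on the work surface. World frame = base frame: x ahead of the robot, y to its left, z up, the work surface at z = 0. Lengths are in m, angles in rad, forces in N, time in s.
With the tool pointing down it reaches from about 0.225 to 0.875 m from the base axis. Payload 3.4 kg.
Tool frame: the origin (TCP) lies at the very end of the fingers, on their centre line; the grasp point (between the pads) lies 19 mm behind it; z points along the fingers, y is the direction in which the jaws open and shut (so a half turn about z gives the same grasp; the last joint's range is limited). The gripper opens to 85 mm and grips with 20 to 120 N. Pads are 22 mm wide; open, the fingers measure 114 mm over their backs; the gripper's body (76 mm by 85 mm) begins 54 mm behind the grasp point. The pads swing forward as they close: fully open they stand 13 mm farther back than shut.
Start: joints at [1.085, 0.276, 1.505, -0, 1.361, -0.121], TCP at [0.205, 0.537, 0.204] pointing down, gripper open.
Joint ranges: [-2.89, 2.89], [-0.75, 2.08], [0.22, 2.7], [-1.18, 4.32], [0.11, 2.71], [-2.7, 2.7]. Speed limits (rad/s): [2.57, 2.57, 3.14, 3.14, 3.14, 3.14].

INTERFACE

Orientations are given as a unit quaternion [w, x, y, z].
In Python, from rig import telemetry, cams, sign_off, spotter gives the robot as it stands.
- The arm moves only by the tool servo_tool, never from a script. Its argument "steps" is a list of rows, each a list of 6 numbers: the shift along the tool's x, y, z in mm, then the turn, a rotation vector about the tool's x, y, z in degrees. In form: [[x, y, z, ax, ay, az], ...]. A call has 1 to 8 rows; each row is the pose to reach, as a shift and turn from the pose commanded when the call began, along the tool's axes at that moment; what a row does not reach only later rows make up. A row lasts 1/10 s, in which the tool goes at most 50 mm and 8.59 degrees, less where a joint would pass 70% of its speed; a pose out of reach is approached as far as the arm can. A call with a gripper value outside its range is refused whole. "hand" is the closure in counts, from 0 (fully open) to 255 (shut), set as the call begins (left out, the last holds). The fingers move at their own pace and stop on an object; "grip_force" is the grip in N (left out, the last holds). Time passes only in rows, so rows that repeat a pose let the fingers close. It gives the time, the measured TCP pose, the force and the opening at its end, in the units of the state.
- telemetry.get_state(): the state, without advancing time (a new reading comes with each control period).
- cams.get_image(name): name is "scene" or "top" or "wrist"; returns (picture, depth): 384x512x3 uint8, red, green, blue; 384x512 float32, m along the optical axis (not along the pixel's ray), 0 where there is no reading.
- cams.camera_model(name): a dict with "camera_matrix" (3x3 intrinsics, pixels), "D" ([k1, k2, p1, p2, k3] as OpenCV has them; the pictures are not rectified), "origin" and "rotation" of the camera in the world; the wrist camera has in their place "tool_from_camera" (4x4, takes a point from camera to tool coordinates, whose origin is the TCP and whose axes are the flange's). Camera axes: x right, y up, looking along -z (the intrinsics and any distortion apply to the point x, -y, -z); pixel columns grow to the right and rows downward; lengths in m; the calibration is good to about 2 mm. A picture is of the moment at which its call begins: read the wrist's pose just before it. camera_model takes no time and is no camera call.
- sign_off(): hands the job in, once; it reports no verdict.
Trained networks look in the newest picture that a camera, given by its name, has taken for a name from the list of things; names that differ only in an ending like _2 or _b are one class to them, and where a whole thing is asked for, a point or a joint stands for the part that bears it (a point fixed in the world has none). Each returns a list of dicts, best first, with "conf" (0 to 1); they miss things now and then, are a little off and sometimes report something else, mostly with a low value. They report only what shows in the picture. A call takes as long as a camera call. They do not tell look-alikes from the thing itself.
- spotter.outline_of(query, camera): "region" (384x512 bool, what is visible of it) and "rect" ([left, top, width, height] in pixels, round what is visible of it).
The state is a dict: "clock": time; "qpos": joint angles; "qd": joint speeds; "effort": joint torques, N m; "position": TCP position; "ee_rot": TCP orientation; "contact_force": force on the tool from outside, world axes, zero at the start; "moment": the same for the moment, N m; "width": finger opening in m.
Only numpy, scipy, OpenCV 4.12 (cv2) and the standard library are available. Lean on these libraries where they do the work, as an engineer would, in place of code of your own. Each camera call takes 0.05 s, during which the arm holds its last target.

## Working session

There is one attempt and no reset: what is moved stays moved. The work goes in short steps, Python scripts to look and compute and a tool call to move; the robot and the scene stay as the last step left them, time stands still between calls to the robot, and variables do not carry over. Pictures are saved under pics/ and viewed, and the job is handed in when it is done.

Besides the shell and the picture viewer there is one more tool, called after ">>>" as name(argument=value, ...), one argument or row to a line, values as JSON. servo_tool: Moves the arm, as the interface text tells. Its arguments: {"type":"object","properties":{"steps":{"type":"array","items":{"type":"array","items":{"type":"number"}}},"hand":{"type":"number"},"grip_force":{"type":"number"}},"required":["steps"]}

```bash
ls; mkdir -p pics; cat > h.py <<'E'
import numpy as np, cv2
from rig import telemetry, cams, sign_off, spotter
def px2w(cam,depth,u,v,d=None):
    m=cams.camera_model(cam);K=np.array(m["camera_matrix"]);D=np.array(m["D"],float)
    p=cv2.undistortPoints(np.array([[[u,v]]],float),K,D)[0,0]
    if d is None: d=depth[int(round(v)),int(round(u))]
    c=np.array([p[0]*d,-p[1]*d,-d])
    return np.array(m["rotation"])@c+np.array(m["origin"])
def w2px(cam,P):
    m=cams.camera_model(cam);K=np.array(m["camera_matrix"]);D=np.array(m["D"],float)
    c=(np.atleast_2d(P)-np.array(m["origin"]))@np.array(m["rotation"])
    c=c*[1,-1,-1]
    return cv2.projectPoints(c.reshape(-1,1,3),np.zeros(3),np.zeros(3),K,D)[0][:,0]
E
python3 - <<'E'
from h import *
s=telemetry.get_state(); print(s)
for c in ["scene","top"]:
    im,d=cams.get_image(c); cv2.imwrite(f"pics/{c}0.png",im[:,:,::-1]); np.savez(f"{c}0.npz",im=im,d=d)
    print(c,{k:np.round(v,4).tolist() for k,v in cams.camera_model(c).items()})
    for q in ["plunger_top","lug","stage_axis","station"]:
        for r in spotter.outline_of(q,c)[:2]: 
            print(c,q,r["conf"],r["rect"])
E
```

```text
pics
{'clock': 0.0, 'qpos': array([ 1.08499987e+00,  2.76565623e-01,  1.50615669e+00,  5.20850795e-06,
        1.36069993e+00, -1.20994006e-01]), 'qd': array([ 1.68592610e-03, -1.32881692e-03,  5.56895736e-05,  2.22304702e-04,
       -1.42744082e-03,  9.06360260e-04]), 'effort': array([ 1.22489717e-03, -4.16773117e+01, -2.45809346e+01, -3.91421836e-04,
        1.06375921e-02, -5.81654362e-06]), 'position': array([0.20486079, 0.53663354, 0.20304713]), 'ee_rot': array([-2.75735158e-04,  1.81391947e-01,  9.83410456e-01, -8.72249859e-04]), 'contact_force': array([0.05253976, 0.45000465, 0.28525107]), 'moment': array([ 0.02107679,  0.01586586, -0.01971101]), 'width': 0.08568727605386475}
scene {'camera_matrix': [[367.4741, 0.0, 252.582], [0.0, 367.4741, 187.261], [0.0, 0.0, 1.0]], 'D': [-0.0091, 0.0, 0.0, 0.0, 0.0], 'origin': [1.0999, 0.2535, 0.863], 'rotation': [0.4973, 0.1728, 0.2754, 0.8044]}
scene plunger_top 0.45 [257.3, 189.7, 13.9, 10.7]
scene lug 0.83 [182.7, 177.7, 87.1, 55.1]
top {'camera_matrix': [[443.7835, 0.0, 246.4679], [0.0, 443.7835, 191.2409], [0.0, 0.0, 1.0]], 'D': [-0.0763, 0.0, 0.0, 0.0, 0.0], 'origin': [0.5166, -0.0055, 1.2275], 'rotation': [0.7125, 0.0248, -0.0209, -0.701]}
top plunger_top 0.44 [235.9, 202.7, 10.3, 8.1]
top lug 0.89 [230.2, 150.0, 81.1, 68.2]
top lug 0.36 [226.7, 109.6, 104.3, 127.5]
top stage_axis 0.59 [230.4, 150.3, 83.1, 68.5]
top station 0.76 [228.7, 112.4, 100.9, 121.4]
```

```bash
python3 - <<'E'
s=open('h.py').read().replace('np.array(m["rotation"])','RR(m)')
s+='''
from scipy.spatial.transform import Rotation as Ro
def RR(m):
    w,x,y,z=m["rotation"]; return Ro.from_quat([x,y,z,w]).as_matrix()
'''
open('h.py','w').write(s)
import cv2
for c in ["scene","top"]:
    im=cv2.imread(f"pics/{c}0.png"); cv2.imwrite(f"pics/{c}0_z.png",cv2.resize(im[90:260,160:360],None,fx=3.5,fy=3.5,interpolation=cv2.INTER_CUBIC))
E
```

```text
(no output)
```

View pics/scene0.png

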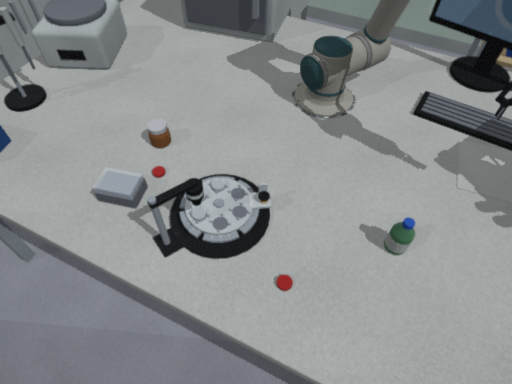

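View pics/top0.png

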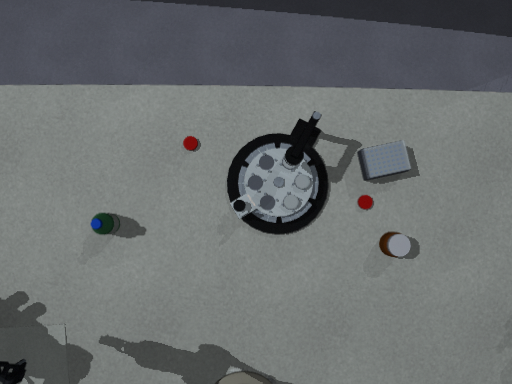

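```bash
ls pics
```

```text
scene0.png
scene0_z.png
top0.png
top0_z.png
```

View pics/top0_z.png

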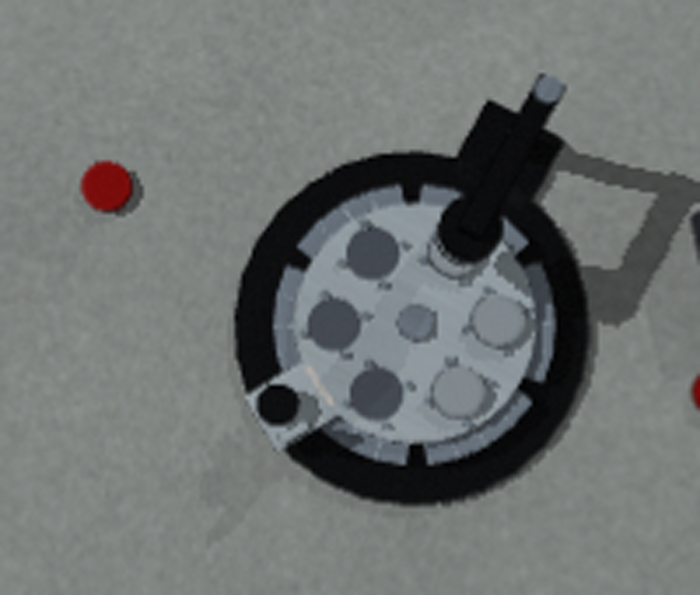

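View pics/scene0_z.png

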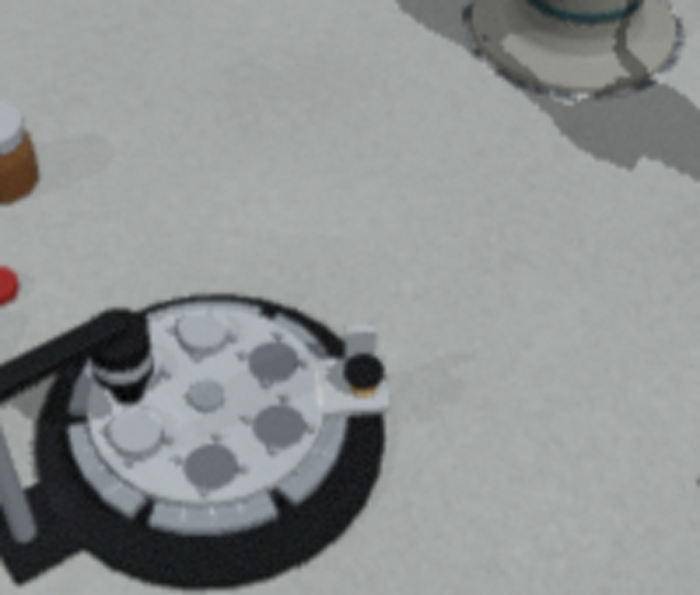

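```bash
cat >> h.py <<'E'
def pxz(cam,u,v,z):
    a=px2w(cam,None,u,v,0.5);b=px2w(cam,None,u,v,1.0)
    return a+(b-a)*(z-a[2])/(b[2]-a[2])
E
python3 - <<'E'
from h import *
for c in ["top","scene"]:
    f=np.load(c+"0.npz");im=f["im"];d=f["d"]
    rects={"top":dict(cap=(239.4,205.7,.074),hub=(160+417/3.5,90+323/3.5,.054),post=(160+548/3.5,90+88/3.5,.202),n90=(160+410/3.5,90+195/3.5,.038),n270=(160+417/3.5,90+455/3.5,.038)),
    "scene":dict(cap=(160+363/3.5,90+372/3.5,.074),hub=(160+206/3.5,90+395/3.5,.054),lug=(160+360/3.5,90+328/3.5,.094))}[c]
    for k,(u,v,z) in rects.items():
        print(c,k,pxz(c,u,v,z).round(4),"depth:",px2w(c,d,u,v).round(4))
    # dark cap centroid
    u,v=rects["cap"][:2];u=int(u);v=int(v)
    p=im[v-9:v+10,u-9:u+10].max(2);m=p<45
    n,l,st,ce=cv2.connectedComponentsWithStats(m.astype(np.uint8));
    for i in range(1,n): print(i,st[i],ce[i]+[u-9,v-9],pxz(c,*(ce[i]+[u-9,v-9]),.074).round(4))
    P=np.array([px2w(c,d,x,y) for y in range(90,240) for x in range(170,330) if d[y,x]>0])
    lug=P[(P[:,2]>.085)&(P[:,2]<.1)]; print("z85-100",lug.round(3)[:40].tolist())
    pl=P[(P[:,2]>.068)&(P[:,2]<.08)];print("z68-80",pl.mean(0) if len(pl) else 0,len(pl),pl.min(0),pl.max(0))
E
```

```text
top cap [0.5534 0.0193 0.074 ] depth: [0.5534 0.0193 0.0718]
top hub [ 0.6178 -0.0847  0.054 ] depth: [ 0.6177 -0.0846  0.0554]
top post [ 0.7649 -0.161   0.202 ] depth: [ 0.7653 -0.1613  0.2001]
top n90 [ 0.7184 -0.0793  0.038 ] depth: [ 0.7229 -0.0809  0.0115]
top n270 [ 0.518 -0.087  0.038] depth: [ 0.518  -0.0887  0.0131]
1 [ 0  0 10  6 35] [233.08571429 197.68571429] [0.574  0.0361 0.074 ]
2 [  4   4  11  11 101] [239.         205.07920792] [0.555  0.0203 0.074 ]
3 [17 18  2  1  2] [247.5 214. ] [ 0.5322 -0.0022  0.074 ]Traceback (most recent call last):
  File "<stdin>", line 13, in <module>
  File "h.py", line 4, in px2w
    m=cams.camera_model(cam);K=np.array(m["camera_matrix"]);D=np.array(m["D"],float)
ValueError: time passes only in moves, steps and waits
```

```bash
sed -i 's/cams.camera_model(cam)/cmod(cam)/' h.py; cat >> h.py <<'E'
_c={}
def cmod(c):
    if c not in _c: _c[c]=cams.camera_model(c)
    return _c[c]
def cloud(cam,d,x0,x1,y0,y1):
    m=cmod(cam);K=np.array(m["camera_matrix"]);D=np.array(m["D"],float)
    v,u=np.mgrid[y0:y1,x0:x1];uv=np.stack([u.ravel(),v.ravel()],1).astype(float)
    p=cv2.undistortPoints(uv[:,None],K,D)[:,0];z=d[y0:y1,x0:x1].ravel()
    ok=z>0;c=np.stack([p[:,0]*z,-p[:,1]*z,-z],1)[ok]
    return c@RR(m).T+np.array(m["origin"]),uv[ok]
E
python3 - <<'E'
from h import *
for c in ["top","scene"]:
    f=np.load(c+"0.npz");im=f["im"];d=f["d"]
    P,uv=cloud(c,d,170,330,90,240)
    ax=np.array([.6178,-.0847]);r=np.hypot(*(P[:,:2]-ax).T)
    for lo,hi in [(.083,.1),(.068,.08)]:
        k=(P[:,2]>lo)&(P[:,2]<hi)&(r>.09)&(P[:,0]<.62)
        print(c,lo,k.sum(),np.c_[uv[k],(P[k]*1000).round()].astype(int).tolist()[:30] if k.any() else 0, P[k].mean(0) if k.any() else 0)
    k=(P[:,2]>.046)&(P[:,2]<.053)&(r<.1); Q=P[k];
    print("table",Q.min(0),Q.max(0),len(Q))
    k=(P[:,2]>.033)&(P[:,2]<.041)&(r>.09); Q=P[k]
    print("ring",Q.min(0),Q.max(0),len(Q))
    k=(P[:,2]>.008)&(P[:,2]<.016)&(r<.16)&(r>.1); Q=P[k]
    print("foot",Q.min(0),Q.max(0),len(Q))
for n,p in dict(hub=(.6178,-.0847,.054),cap=(.5545,.0198,.074)).items(): print(n,w2px("scene",p),w2px("top",p))
E
```

```text
top 0.083 31 [[246, 210, 542, 2, 91], [247, 210, 542, -1, 93], [245, 211, 539, 4, 93], [246, 211, 539, 2, 94], [247, 211, 540, -1, 94], [243, 212, 537, 9, 93], [244, 212, 537, 7, 93], [245, 212, 537, 4, 90], [246, 212, 537, 2, 91], [247, 212, 537, -1, 93], [248, 212, 537, -3, 93], [241, 213, 534, 14, 93], [242, 213, 534, 12, 94], [243, 213, 534, 9, 96], [244, 213, 534, 7, 93], [245, 213, 534, 4, 93], [246, 213, 534, 2, 94], [247, 213, 535, -1, 87], [240, 214, 532, 17, 93], [241, 214, 532, 14, 96], [242, 214, 532, 12, 96], [243, 214, 532, 9, 94], [244, 214, 532, 7, 92], [245, 214, 532, 4, 88], [240, 215, 529, 17, 96], [241, 215, 529, 14, 91], [242, 215, 529, 12, 91], [243, 215, 529, 9, 93], [240, 216, 526, 17, 94], [241, 216, 527, 14, 95]] [0.53389302 0.00742587 0.0927254 ]
top 0.068 110 [[237, 200, 568, 26, 71], [238, 200, 568, 23, 76], [239, 200, 568, 21, 73], [240, 200, 568, 18, 75], [241, 200, 568, 15, 75], [235, 201, 565, 31, 73], [236, 201, 565, 28, 74], [237, 201, 565, 26, 75], [238, 201, 566, 23, 73], [239, 201, 566, 21, 70], [240, 201, 566, 18, 76], [241, 201, 566, 15, 73], [
[... 1929 characters left out ...]
, 59, 17, 72], [326, 91, 60, 21, 74], [327, 91, 57, 23, 72], [328, 91, 58, 27, 75], [329, 91, 58, 30, 76], [317, 92, 72, -7, 69], [319, 92, 68, -1, 68], [323, 92, 66, 12, 71], [325, 92, 62, 18, 70], [326, 92, 58, 21, 68], [327, 92, 59, 24, 70], [328, 92, 59, 28, 71], [329, 92, 57, 31, 71]] [0.44947333 0.01766631 0.07334964]
table [ 0.53189921 -0.16875242  0.04601036] [0.71565479 0.00911911 0.05299467] 2241
ring [ 0.03748832 -0.19052255  0.03308896] [0.73138541 0.03769101 0.04097475] 832
foot [ 0.48559718 -0.2207449   0.00800014] [0.75819734 0.0573844  0.01544029] 1278
hub [[218.9624764 201.2510642]] [[279.15025166 182.29803883]]
cap [[264.02721382 193.95305745]] [[239.19822638 205.26214792]]
```

```bash
cat >> h.py <<'E'
AX=np.array([.620,-.083]); CAP0=122.3
def pose(ang,r,z):  # finger at world angle ang (deg) about axis, tool x pointing clockwise tangent
    a=np.radians(ang);return np.array([AX[0]+r*np.cos(a),AX[1]+r*np.sin(a),z]), ang-90
def rows(targets):
    s=telemetry.get_state();w,x,y,z=s["ee_rot"];R=Ro.from_quat([x,y,z,w])
    for p,psi in targets:
        c=np.radians(psi);X=np.array([np.cos(c),np.sin(c),0]);Z=np.array([0,0,-1.])
        T=Ro.from_matrix(np.c_[X,np.cross(Z,X),Z])
        print(np.r_[(R.inv().apply(p-s["position"])*1000).round(1),(R.inv()*T).as_rotvec(degrees=True).round(1)].tolist())
E
python3 - <<'E'
from h import *
p=pose(CAP0+2.3,.122,.12);print(p); rows([p])
E
```

```text
(array([0.55072306, 0.01742264, 0.12      ]), 34.599999999999994)
[-508.3, -362.3, 83.9, -0.0, 0.0, 124.5]
```

>>> servo_tool(
  steps=[
    [-34,-24,0,0,0,8],
    [-68,-48,0,0,0,16],
    [-102,-72,0,0,0,24],
    [-136,-96,0,0,0,32],
    [-170,-120,0,0,0,40],
    [-204,-144,0,0,0,48],
    [-238,-168,0,0,0,56],
    [-272,-192,0,0,0,64],
  ],
  hand=255,
)

```text
clock: 1.3
position: [0.3915, 0.2594, 0.2042]
ee_rot: [0.0, 0.677, 0.736, 0.0]
contact_force: [0.4, 0.1, -0.5]
width: 0.0
```

```bash
python3 - <<'E'
from h import *
rows([pose(CAP0+2.3,.122,.12)])
E
```

```text
[-254.4, 138.4, 84.2, 0.0, -0.0, 60.2]
```

>>> servo_tool(
  steps=[
    [-36,20,0,0,0,8],
    [-72,39,0,0,0,16],
    [-108,59,10,0,0,24],
    [-144,78,25,0,0,32],
    [-180,98,40,0,0,40],
    [-216,118,55,0,0,48],
    [-240,130,70,0,0,56],
    [-254.4,138.4,84,0,0,60.2],
  ],
)

```text
clock: 2.1
position: [0.5525, 0.0174, 0.1192]
ee_rot: [0.0, 0.955, 0.297, 0.0]
contact_force: [-0.1, 1.3, 0.2]
width: -0.0
```

>>> servo_tool(
  steps=[
    [0,0,0,0,0,0],
    [0,0,0,0,0,0],
  ],
)

```text
clock: 2.3
position: [0.5508, 0.0199, 0.1198]
ee_rot: [-0.001, 0.954, 0.3, -0.0]
contact_force: [0.1, -0.0, 0.3]
width: 0.0
```

```bash
python3 - <<'E'
from h import *
print(telemetry.get_state()["position"],telemetry.get_state()["contact_force"])
for c in ["top","scene"]:
    im,d=cams.get_image(c); cv2.imwrite(f"pics/{c}1_z.png",cv2.resize(im[90:260,160:360,::-1],None,fx=3.5,fy=3.5,interpolation=cv2.INTER_CUBIC))
im,d=cams.get_image("wrist");cv2.imwrite("pics/w1.png",im[:,:,::-1])
rows([pose(CAP0+2.3,.122,.12),pose(CAP0+2.3,.122,.062)])
E
```

```text
[0.55080584 0.01987553 0.11976539] [ 0.14611355 -0.02607327  0.29059403]
[-2.2, 2.4, 0.9, 0.0, -0.1, 0.4]
[-2.3, 2.4, 58.9, 0.0, -0.1, 0.4]
```

View pics/scene1_z.png

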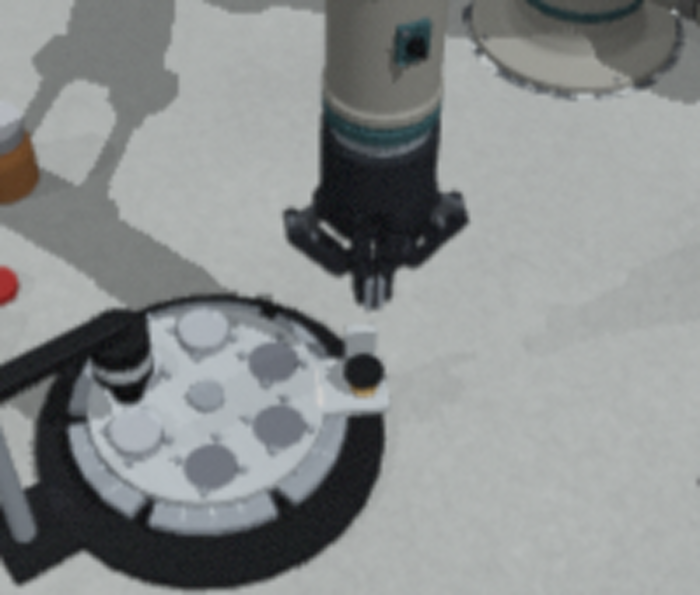

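View pics/w1.png

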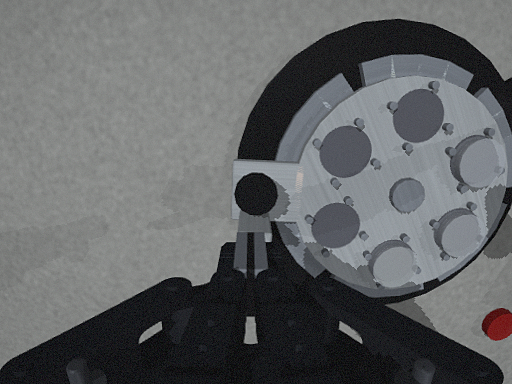

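```bash
python3 - <<'E'
from h import *
print((w2px("scene",[[.5508,.0199,.1198]])-[160,90])*3.5)
im,d=cams.get_image("wrist");m=cams.camera_model("wrist")
T=np.array(m["tool_from_camera"]);K=np.array(m["camera_matrix"]);D=np.array(m["D"],float)
s=telemetry.get_state();w,x,y,z=s["ee_rot"];R=Ro.from_quat([x,y,z,w])
for n,u,v in [("cap",256,194),("hub",407,195)]:
    p=cv2.undistortPoints(np.array([[[u,v]]],float),K,D)[0,0]; q=float(d[v,u])
    c=T@[p[0]*q,-p[1]*q,-q,1]; print(n,R.apply(c[:3])+s["position"])
E
```

```text
[[368.12732626 323.17744957]]
cap [0.55701315 0.02018039 0.07566873]
hub [ 0.620837   -0.08252063  0.05767267]
```

```bash
python3 - <<'E'
from h import *
psi=34.3
rows([(np.array([.552,.018,z]),psi) for z in (.09,.078,.062)])
E
```

```text
[-0.9, 2.6, 30.9, 0.0, -0.1, 0.7]
[-0.9, 2.6, 42.9, 0.0, -0.1, 0.7]
[-0.9, 2.6, 58.9, 0.0, -0.1, 0.7]
```

>>> servo_tool(
  steps=[
    [-0.5,1.3,15,0,0,0.7],
    [-0.9,2.6,31,0,0,0.7],
    [-0.9,2.6,41,0,0,0.7],
    [-0.9,2.6,41,0,0,0.7],
    [-0.9,2.6,41,0,0,0.7],
  ],
)

```text
clock: 3.0
position: [0.5521, 0.0174, 0.0794]
ee_rot: [0.0, 0.956, 0.294, 0.0]
contact_force: [0.6, -0.0, 0.5]
width: 0.0
```

```bash
python3 - <<'E'
from h import *
s=telemetry.get_state();print(s["position"],s["contact_force"],s["clock"])
for c in ["top","scene"]:
    im,d=cams.get_image(c); cv2.imwrite(f"pics/{c}2_z.png",cv2.resize(im[90:260,160:360,::-1],None,fx=3.5,fy=3.5,interpolation=cv2.INTER_CUBIC))
psi=34.3
rows([(np.array([.552,.018,z]),psi) for z in (.07,.062)])
E
```

```text
[0.55214901 0.01742673 0.07936595] [ 0.57181543 -0.03962885  0.48863808] 3.0
[-0.1, -1.0, 9.7, 0.1, -0.1, -0.1]
[-0.1, -1.0, 17.7, 0.1, -0.1, -0.1]
```

View pics/scene2_z.png

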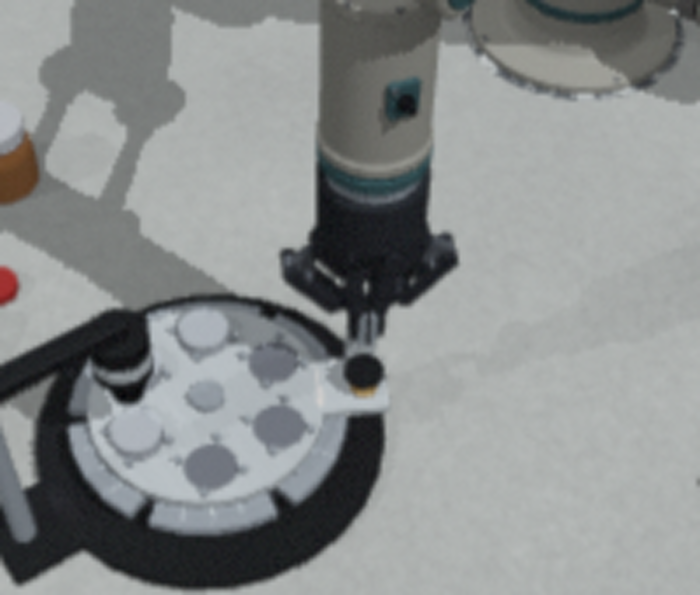

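```bash
python3 - <<'E'
from h import *
print((w2px("scene",[[.5521,.0174,.0794]])-[160,90])*3.5)
print(w2px("scene",[[.5521,.0174,.0794],[.534,.0075,.094]]))
im,d=cams.get_image("scene"); a=cv2.resize(im[160:210,230:290,::-1],None,fx=10,fy=10,interpolation=cv2.INTER_CUBIC);cv2.imwrite("pics/s3.png",a)
im,d=cams.get_image("wrist");cv2.imwrite("pics/w3.png",im[:,:,::-1])
E
```

```text
[[362.80744521 356.23216491]]
[[263.65927006 191.78061855]
 [263.37211651 182.36485002]]
```

View pics/s3.png

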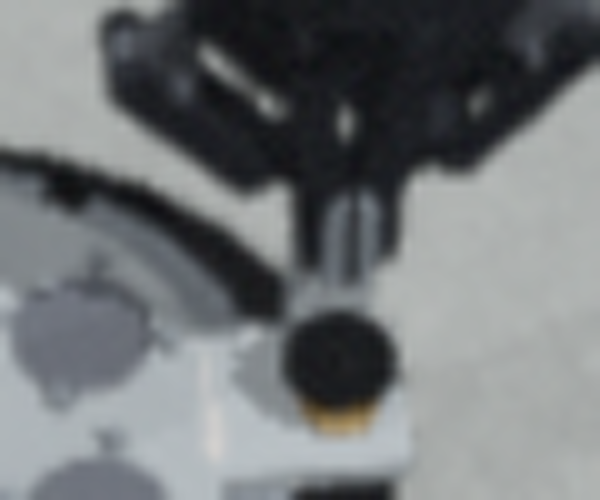

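View pics/w3.png

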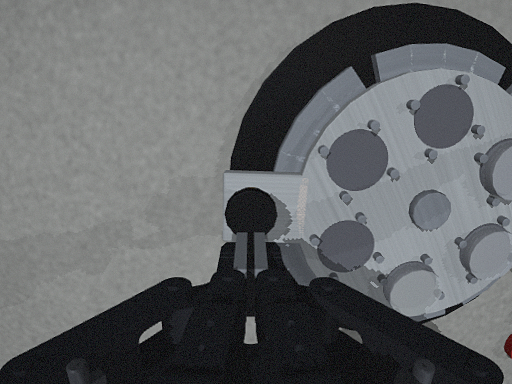

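```bash
python3 - <<'E'
from h import *
im,d=cams.get_image("scene"); 
for r in range(176,200): 
  for u in (262,264,265,267): print(r,u,(px2w("scene",d,u,r)*1000).round().astype(int),end=' ')
  print()
im,d=cams.get_image("wrist");m=cams.camera_model("wrist")
T=np.array(m["tool_from_camera"]);K=np.array(m["camera_matrix"]);D=np.array(m["D"],float)
print(T.round(3).tolist())
for v in range(205,300,6):
  for u in (240,251,262):
    p=cv2.undistortPoints(np.array([[[u,v]]],float),K,D)[0,0]; q=float(d[v,u])
    c=T@[p[0]*q,-p[1]*q,-q,1]; print(v,u,(c[:3]*1000).round(),im[v,u],end=' ')
  print()
E
```

```text
176 262 [566  17 160] 176 264 [550  16 143] 176 265 [554  20 148] 176 267 [559  27 158] 
177 262 [566  17 156] 177 264 [565  22 159] 177 265 [555  20 146] 177 267 [561  28 157] 
178 262 [568  18 155] 178 264 [566  23 156] 178 265 [557  21 145] 178 267 [561  29 154] 
179 262 [569  19 153] 179 264 [565  22 150] 179 265 [560  23 145] 179 267 [561  29 150] 
180 262 [569  19 149] 180 264 [565  22 146] 180 265 [561  24 143] 180 267 [559  28 142] 
181 262 [565  17 139] 181 264 [566  23 143] 181 265 [563  24 141] 181 267 [558  28 138] 
182 262 [565  17 135] 182 264 [564  22 137] 182 265 [563  24 137] 182 267 [560  29 136] 
183 262 [566  18 132] 183 264 [563  22 131] 183 265 [561  24 131] 183 267 [559  29 131] 
184 262 [566  18 129] 184 264 [563  22 128] 184 265 [561  24 127] 184 267 [557  28 124] 
185 262 [566  18 125] 185 264 [564  23 125] 185 265 [563  25 125] 185 267 [559  29 123] 
186 262 [567  18 121] 186 264 [564  23 121] 186 265 [561  24 119] 186 267 [557  28 117] 
187 262 [565  18 115] 187 264 [563  22 115] 187 265 [561  25 115] 187 267 [559  29 114] 
188 262 [567  19 114] 188 264 [5
[... 2138 characters left out ...]
.] [ 6 11 20] 259 262 [ 10.   4. -58.] [74 74 86] 
265 240 [ 10.  -4. -63.] [77 85 85] 265 251 [ 10.  -0. -62.] [6 5 7] 265 262 [ 10.   4. -63.] [78 80 85] 
271 240 [ 11.  -4. -69.] [62 65 69] 271 251 [  9.  -0. -66.] [31 33 36] 271 262 [ 11.   4. -68.] [14 11 10] 
277 240 [ 11.  -4. -72.] [20 24 22] 277 251 [  7.  -0. -66.] [25 28 24] 277 262 [ 11.   4. -73.] [21 25 25] 
283 240 [ 11.  -4. -77.] [16 27 25] 283 251 [  4.  -0. -65.] [17 12 26] 283 262 [ 11.   3. -76.] [22 19 21] 
289 240 [ 12.  -4. -81.] [16 22 26] 289 251 [  1.  -0. -65.] [32 34 28] 289 262 [ 11.   3. -80.] [26 31 23] 
295 240 [ 11.  -4. -83.] [18 22 20] 295 251 [ -1.  -0. -66.] [24 24 23] 295 262 [ 11.   3. -84.] [32 26 33]
```

Both cameras place the visible finger ends about 34 mm above the reported TCP. I'll go down slowly and let the force show where contact really is.

>>> servo_tool(
  steps=[
    [0,-1,1,0,0,0],
    [0,-1,2,0,0,0],
    [0,-1,4,0,0,0],
    [0,-1,6,0,0,0],
    [0,-1,7,0,0,0],
    [0,-1,7,0,0,0],
  ],
)

```text
clock: 3.9
position: [0.5512, 0.0179, 0.0716]
ee_rot: [-0.0, 0.956, 0.294, -0.0]
contact_force: [0.2, -0.4, -0.1]
width: -0.0002
```

```bash
python3 - <<'E'
from h import *
s=telemetry.get_state();print(s["position"],s["contact_force"],s["moment"],s["clock"])
im,d=cams.get_image("wrist");cv2.imwrite("pics/w4.png",im[:,:,::-1])
im,d=cams.get_image("scene"); a=cv2.resize(im[150:210,220:300,::-1],None,fx=10,fy=10,interpolation=cv2.INTER_CUBIC);cv2.imwrite("pics/s4.png",a)
for r in range(184,200): print(r,[(px2w("scene",d,u,r)*1000).round().astype(int).tolist() for u in (262,265)])
E
```

```text
[0.55123296 0.01788294 0.07160621] [ 0.19335663 -0.42895111 -0.14463802] [0.0079266  0.05288406 0.04330927] 3.9
184 [[563, 16, 124], [564, 25, 130]]
185 [[563, 17, 121], [562, 25, 124]]
186 [[561, 16, 114], [562, 25, 120]]
187 [[562, 16, 111], [562, 25, 116]]
188 [[562, 17, 107], [562, 25, 111]]
189 [[562, 16, 102], [560, 24, 104]]
190 [[544, 9, 72], [559, 24, 100]]
191 [[548, 11, 74], [545, 18, 74]]
192 [[551, 12, 73], [547, 19, 74]]
193 [[554, 14, 74], [550, 21, 74]]
194 [[557, 15, 74], [553, 22, 73]]
195 [[560, 16, 74], [555, 23, 72]]
196 [[562, 18, 73], [560, 25, 75]]
197 [[564, 19, 72], [561, 26, 72]]
198 [[568, 20, 72], [564, 27, 72]]
199 [[574, 23, 76], [569, 29, 74]]
```

View pics/s4.png

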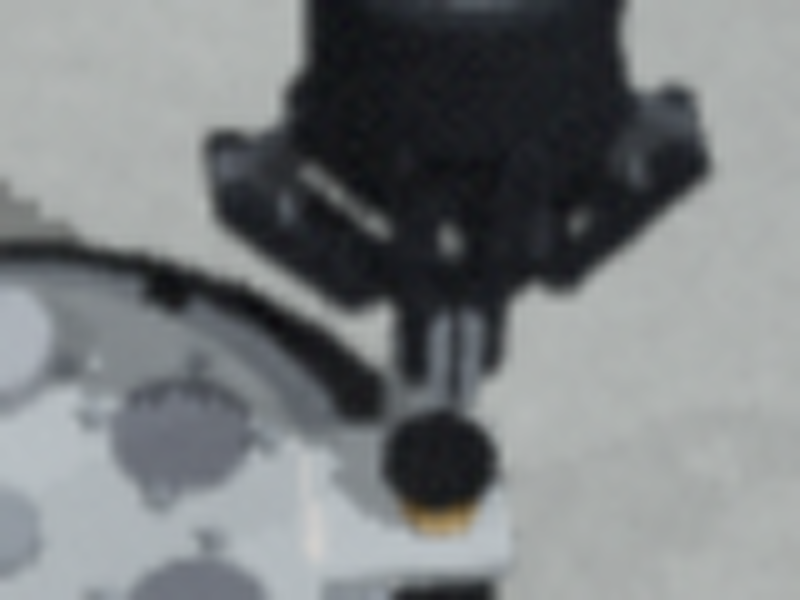

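Nothing touched at TCP z = 0.0716, so the real finger ends sit about 30 mm higher than reported. Contact should come at TCP z ≈ 0.043, and I'll feel for it there.

>>> servo_tool(
  steps=[
    [0,0,4,0,0,0],
    [0,0,8,0,0,0],
    [0,0,12,0,0,0],
    [0,0,16,0,0,0],
    [0,0,20,0,0,0],
    [0,0,22,0,0,0],
    [0,0,22,0,0,0],
  ],
)

```text
clock: 4.7
position: [0.5511, 0.0179, 0.0495]
ee_rot: [-0.0, 0.956, 0.294, -0.0]
contact_force: [0.5, 0.0, 0.1]
width: 0.0001
```

```bash
python3 - <<'E'
from h import *
s=telemetry.get_state();print(s["position"],s["contact_force"],s["moment"],s["clock"])
im,d=cams.get_image("scene"); a=cv2.resize(im[150:210,220:300,::-1],None,fx=10,fy=10,interpolation=cv2.INTER_CUBIC);cv2.imwrite("pics/s5.png",a)
for r in range(184,200): print(r,[(px2w("scene",d,u,r)*1000).round().astype(int).tolist() for u in (262,265)])
E
```

```text
[0.55113945 0.01792937 0.04946273] [0.52425792 0.00740999 0.08626131] [-0.04011671 -0.02141478 -0.02545393] 4.7
184 [[566, 18, 129], [552, 20, 115]]
185 [[568, 19, 127], [555, 22, 114]]
186 [[568, 19, 124], [558, 23, 114]]
187 [[568, 19, 120], [559, 23, 111]]
188 [[563, 17, 108], [561, 25, 111]]
189 [[560, 16, 100], [559, 24, 104]]
190 [[562, 17, 99], [562, 25, 103]]
191 [[561, 17, 93], [562, 25, 99]]
192 [[560, 16, 88], [562, 25, 95]]
193 [[564, 18, 88], [561, 25, 90]]
194 [[562, 17, 81], [563, 26, 88]]
195 [[564, 18, 80], [562, 26, 81]]
196 [[564, 18, 75], [560, 25, 75]]
197 [[566, 19, 73], [562, 26, 73]]
198 [[567, 20, 72], [565, 28, 74]]
199 [[571, 22, 73], [570, 30, 76]]
```

View pics/s5.png

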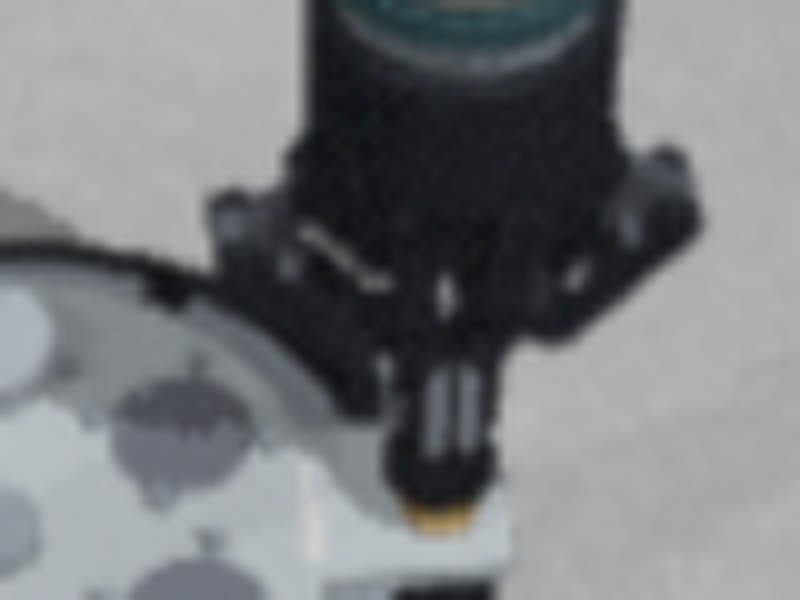

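The tip sits a few mm above the cap, at about pixel (265, 196). I'll press on in small steps.

>>> servo_tool(
  steps=[
    [0,0,2,0,0,0],
    [0,0,4,0,0,0],
    [0,0,6,0,0,0],
    [0,0,8,0,0,0],
    [0,0,8,0,0,0],
  ],
)

```text
clock: 5.25
position: [0.5517, 0.0179, 0.042]
ee_rot: [0.0, 0.956, 0.294, 0.0]
contact_force: [-0.3, 0.4, 3.4]
width: -0.0002
```

>>> servo_tool(
  steps=[
    [0,0,2,0,0,0],
    [0,0,4,0,0,0],
    [0,0,6,0,0,0],
    [0,0,8,0,0,0],
    [0,0,9,0,0,0],
    [0,0,9,0,0,0],
  ],
)

```text
clock: 5.85
position: [0.5518, 0.0179, 0.033]
ee_rot: [0.0, 0.956, 0.294, 0.0]
contact_force: [-0.7, 0.0, 5.8]
width: 0.0
```

```bash
python3 - <<'E'
from h import *
s=telemetry.get_state();print(s["position"],s["contact_force"],s["clock"])
for c,w in (("scene",(150,210,220,300)),("top",(150,230,220,330))):
    im,d=cams.get_image(c); a=cv2.resize(im[w[0]:w[1],w[2]:w[3],::-1],None,fx=7,fy=7,interpolation=cv2.INTER_CUBIC);cv2.imwrite(f"pics/{c}6.png",a)
    if c=="scene":
        P,uv=cloud(c,d,255,275,190,206);k=(P[:,2]>.05)&(P[:,2]<.075)&(P[:,0]>.562)
        print((P[k]*1000).round().astype(int).tolist())
E
```

```text
[0.55175643 0.01785436 0.03301362] [-0.69188351  0.04632539  5.80295601] 5.85
[[563, 9, 73], [563, 15, 72], [563, 6, 62], [566, 14, 71], [564, 16, 70], [565, 19, 73], [564, 21, 72], [563, 6, 58], [565, 10, 62], [563, 12, 61], [562, 15, 62], [564, 19, 67], [565, 22, 69], [564, 24, 70], [565, -2, 50], [567, 8, 59], [566, 11, 59], [563, 12, 57], [567, 17, 64], [565, 19, 63], [563, 21, 62], [569, 0, 52], [565, 4, 50], [570, 10, 59], [569, 12, 60], [569, 15, 62], [567, 17, 60], [568, 20, 63], [565, 22, 60], [564, 24, 60], [563, 27, 61], [567, 8, 51], [572, 13, 59], [572, 17, 61], [568, 18, 58], [571, 22, 63], [568, 23, 60], [565, 25, 58], [564, 28, 59], [564, 30, 60], [564, 33, 61], [574, 3, 51], [573, 5, 50], [574, 15, 58], [572, 17, 57], [573, 20, 60], [571, 22, 58], [570, 25, 60], [569, 27, 59], [568, 29, 59], [566, 31, 58], [566, 34, 60], [576, 18, 58], [573, 20, 56], [574, 23, 59], [572, 26, 58], [572, 29, 60], [569, 30, 58], [568, 32, 57], [564, 34, 54], [573, 20, 52], [573, 23, 53], [573, 26, 55], [571, 28, 54], [568, 30, 51], [563, 39, 50], [583, 10, 52], [578, 17, 50], [576, 22, 52], [571, 31, 51], [569, 36, 51]]
```

View pics/scene6.png

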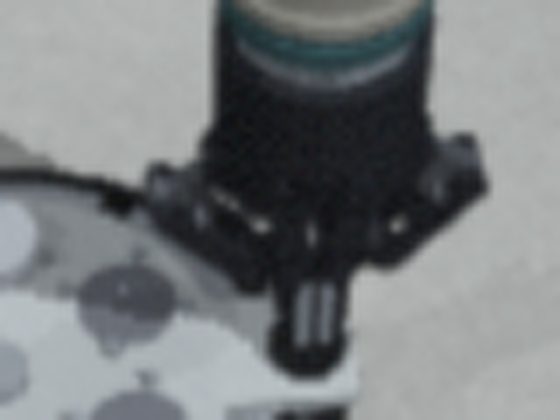

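View pics/top6.png

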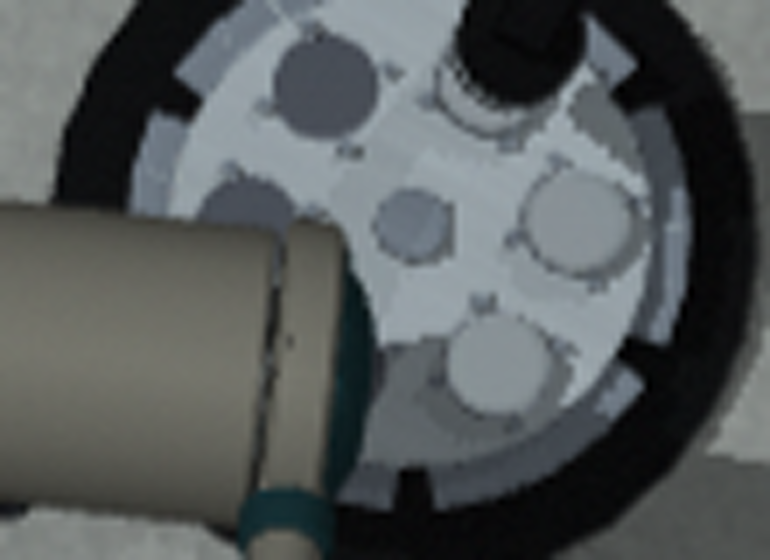

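```bash
python3 - <<'E'
from h import *
rows([pose(124.0+a,.1218,.033) for a in (3,6,9,12,15,18,21,24)])
E
```

```text
[-6.2, 0.1, 0.1, 0.0, -0.0, -2.8]
[-12.5, 0.6, 0.1, 0.0, -0.0, -5.8]
[-18.8, 1.4, 0.1, 0.0, -0.0, -8.8]
[-25.1, 2.6, 0.1, 0.0, -0.0, -11.8]
[-31.3, 4.0, 0.1, 0.0, -0.0, -14.8]
[-37.4, 5.8, 0.1, 0.0, -0.0, -17.8]
[-43.5, 7.9, 0.1, 0.0, -0.0, -20.8]
[-49.4, 10.4, 0.0, 0.0, -0.0, -23.8]
```

>>> servo_tool(
  steps=[
    [-6.2,0.1,0,0,0,-3],
    [-12.5,0.6,0,0,0,-6],
    [-18.8,1.4,0,0,0,-9],
    [-25.1,2.6,0,0,0,-12],
    [-31.3,4,0,0,0,-15],
    [-37.4,5.8,0,0,0,-18],
    [-43.5,7.9,0,0,0,-21],
    [-49.4,10.4,0,0,0,-24],
  ],
)

```text
clock: 6.75
position: [0.5172, -0.0185, 0.0333]
ee_rot: [0.0, 0.873, 0.487, 0.001]
contact_force: [1.0, 1.5, 5.6]
width: -0.0
```

```bash
python3 - <<'E'
from h import *
s=telemetry.get_state();p=s["position"]-np.r_[AX,0];print(s["position"],np.hypot(*p[:2]),np.degrees(np.arctan2(p[1],p[0])),s["contact_force"],s["clock"])
for c,w in (("scene",(150,250,165,300)),):
    im,d=cams.get_image(c); a=cv2.resize(im[w[0]:w[1],w[2]:w[3],::-1],None,fx=5.5,fy=5.5,interpolation=cv2.INTER_CUBIC);cv2.imwrite(f"pics/{c}7.png",a)
a0=np.degrees(np.arctan2(p[1],p[0]))
rows([pose(a0+a,.1218,.033) for a in (3,6,9,12,15,18)])
E
```

```text
[ 0.51717166 -0.01848088  0.03327798] 0.12139351082643365 147.89399237195192 [0.96276355 1.50445238 5.63449996] 6.75
[-5.3, -0.3, 0.2, 0.1, -0.0, -2.5]
[-11.7, 0.2, 0.2, 0.1, -0.0, -5.5]
[-18.0, 1.0, 0.2, 0.1, -0.0, -8.5]
[-24.3, 2.1, 0.2, 0.1, 0.0, -11.5]
[-30.5, 3.5, 0.2, 0.1, 0.0, -14.5]
[-36.6, 5.3, 0.2, 0.1, 0.0, -17.5]
```

View pics/scene7.png

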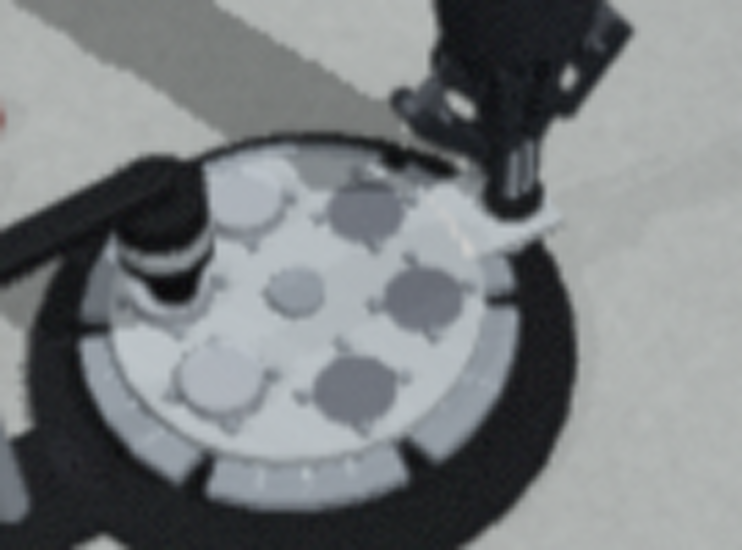

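>>> servo_tool(
  steps=[
    [-5.3,-0.3,0,0,0,-3],
    [-11.7,0.2,0,0,0,-6],
    [-18,1,0,0,0,-9],
    [-24.3,2.1,0,0,0,-12],
    [-27,2.8,0,0,0,-13.5],
    [-27,2.8,0,0,0,-13.5],
  ],
)

```text
clock: 7.4
position: [0.5052, -0.0435, 0.0332]
ee_rot: [0.001, 0.811, 0.586, 0.0]
contact_force: [-0.5, -1.1, 4.7]
width: -0.0
```

```bash
cat >> h.py <<'E'
def fa():
    s=telemetry.get_state();p=s["position"]-np.r_[AX,0];a=np.degrees(np.arctan2(p[1],p[0]))
    print(s["position"],np.hypot(*p[:2]).round(4),a.round(2),s["contact_force"].round(2),s["clock"]);return a
def table():
    "arm angle from depth clouds"
    for c in ("scene","top"):
        im,d=cams.get_image(c);P,uv=cloud(c,d,200,290,150,230)
        q=P[:,:2]-AX;r=np.hypot(*q.T);a=np.degrees(np.arctan2(q[:,1],q[:,0]))%360
        w=im[uv[:,1].astype(int),uv[:,0].astype(int)].min(1)
        k=(r>.112)&(r<.145)&(P[:,2]>.042)&(P[:,2]<.054)&(w>90)&(a>90)&(a<240)
        l=(r>.105)&(r<.14)&(P[:,2]>.086)&(P[:,2]<.1)&(w>90)&(a>90)&(a<240)
        print(c,"arm plate",k.sum(),np.percentile(a[k],[1,50,99]).round(1) if k.any() else "","lug",l.sum(),a[l].mean().round(1) if l.any() else "")
        cv2.imwrite(f"pics/{c}_{telemetry.get_state()['clock']:.2f}.png",cv2.resize(im[130:250,165:310,::-1],None,fx=5,fy=5,interpolation=cv2.INTER_CUBIC))
E
python3 - <<'E'
from h import *
fa();table()
E
ls pics
```

```text
[ 0.50522958 -0.0435262   0.03324639] 0.1214 161.02 [-0.51 -1.13  4.75] 7.4
scene arm plate 41 [148.  150.7 167.3] lug 5 158.3
top arm plate 0  lug 0 
s3.png
s4.png
s5.png
scene0.png
scene0_z.png
scene1_z.png
scene2_z.png
scene6.png
scene7.png
scene_7.45.png
top0.png
top0_z.png
top1_z.png
top2_z.png
top6.png
top_7.50.png
w1.png
w3.png
w4.png
```

>>> servo_tool(
  steps=[
    [0,0,-5,0,0,0],
    [0,0,-10,0,0,0],
    [0,0,-15,0,0,0],
    [0,0,-19,0,0,0],
    [0,0,-19,0,0,0],
  ],
)

```text
clock: 8.0
position: [0.5046, -0.0428, 0.0522]
ee_rot: [0.0, 0.811, 0.586, 0.0]
contact_force: [0.8, -0.3, -0.2]
width: -0.0
```

```bash
python3 - <<'E'
from h import *
a=fa();table()
rows([pose(t,.1215,.052) for t in (164,167,170,173,176,179,181,182)])
E
```

```text
[ 0.50458242 -0.0427805   0.05221545] 0.1222 160.79 [ 0.75 -0.34 -0.2 ] 8.0
scene arm plate 47 [148.1 151.  169.1] lug 9 158.5
top arm plate 0  lug 0 
[-6.8, 1.1, -0.2, -0.0, -0.0, -2.3]
[-13.1, 1.6, -0.2, -0.0, -0.0, -5.3]
[-19.4, 2.3, -0.2, -0.0, -0.0, -8.3]
[-25.7, 3.4, -0.2, -0.0, -0.0, -11.3]
[-31.9, 4.8, -0.2, -0.0, -0.0, -14.3]
[-38.0, 6.5, -0.2, -0.0, -0.0, -17.3]
[-42.0, 7.9, -0.2, -0.0, -0.0, -19.3]
[-44.0, 8.6, -0.2, -0.0, -0.0, -20.3]
```

```bash
ls -t pics | head -2
```

```text
top_8.10.png
scene_8.05.png
```

>>> servo_tool(
  steps=[
    [-6.8,1.1,0,0,0,-2.3],
    [-13.1,1.6,0,0,0,-5.3],
    [-19.4,2.3,0,0,0,-8.3],
    [-25.7,3.4,0,0,0,-11.3],
    [-31.9,4.8,0,0,0,-14.3],
    [-36,6,0,0,0,-16.3],
    [-40,7.2,0,0,0,-18.3],
    [-42,7.9,0,0,0,-19.3],
  ],
)

```text
clock: 8.9
position: [0.498, -0.0845, 0.0516]
ee_rot: [-0.001, 0.701, 0.713, 0.0]
contact_force: [-1.6, 1.7, 1.7]
width: -0.0
```

```bash
python3 - <<'E'
from h import *
a=fa();table()
rows([pose(t,.122,.052) for t in (182,183,184,185,186,187)])
E
ls -t pics | head -2
```

```text
[ 0.49796288 -0.08454801  0.05155194] 0.122 -179.27 [-1.6   1.71  1.71] 8.9
scene arm plate 37 [166.4 169.9 186.2] lug 13 183.2
top arm plate 0  lug 0 
[-2.3, -0.1, -0.5, -0.1, -0.1, -1.0]
[-4.5, -0.0, -0.5, -0.1, -0.1, -2.0]
[-6.6, 0.1, -0.5, -0.1, -0.1, -3.0]
[-8.7, 0.2, -0.5, -0.1, -0.1, -4.0]
[-10.8, 0.4, -0.5, -0.1, -0.1, -5.0]
[-12.9, 0.6, -0.5, -0.1, -0.1, -6.0]
top_9.00.png
scene_8.95.png
```

>>> servo_tool(
  steps=[
    [-2.3,0,0,0,0,-1],
    [-4.5,0,0,0,0,-2],
    [-6.6,0.1,0,0,0,-3],
    [-8.7,0.2,0,0,0,-4],
    [-8.7,0.2,0,0,0,-4],
  ],
)

```text
clock: 9.5
position: [0.4998, -0.0947, 0.0519]
ee_rot: [0.001, 0.675, 0.737, 0.0]
contact_force: [-0.9, 1.2, -0.0]
width: 0.0003
```

```bash
python3 - <<'E'
from h import *
a=fa();table()
E
ls -t pics | head -2
```

```text
[ 0.49981183 -0.09474829  0.05194082] 0.1208 -174.42 [-0.9   1.22 -0.02] 9.5
scene arm plate 49 [171.2 175.3 191.7] lug 12 189.1
top arm plate 0  lug 0 
top_9.60.png
scene_9.55.png
```

```bash
cp pics/scene_9.55.png pics/s9.png; cp pics/top_9.60.png pics/t9.png; python3 - <<'E'
from h import *
im,d=cams.get_image("wrist");cv2.imwrite("pics/w9.png",im[:,:,::-1])
m=cams.camera_model("wrist");T=np.array(m["tool_from_camera"]);K=np.array(m["camera_matrix"]);D=np.array(m["D"],float)
s=telemetry.get_state();w,x,y,z=s["ee_rot"];R=Ro.from_quat([x,y,z,w])
v,u=np.mgrid[100:300:4,200:320:4];uv=np.c_[u.ravel(),v.ravel()].astype(float)
p=cv2.undistortPoints(uv[:,None],K,D)[:,0];q=d[v.ravel(),u.ravel()]
W=R.apply((T@np.c_[p[:,0]*q,-p[:,1]*q,-q,np.ones(len(q))].T).T[:,:3])+s["position"]
dark=im[v.ravel(),u.ravel()].max(1)<45
k=dark&(W[:,2]>.058)&(W[:,2]<.082)
print(k.sum(),W[k].mean(0),np.median(W[k][:,2]))
E
```

```text
125 [ 0.49841102 -0.08057418  0.07425888] 0.07448796035087306
```

View pics/w9.png

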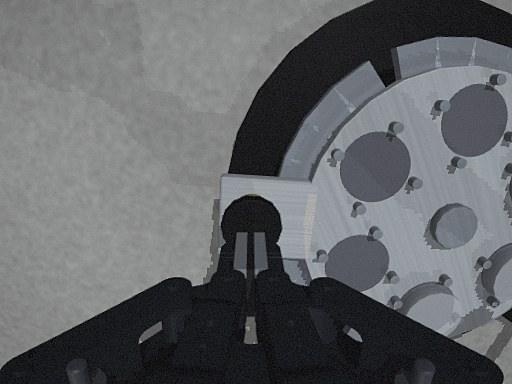

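View pics/s9.png

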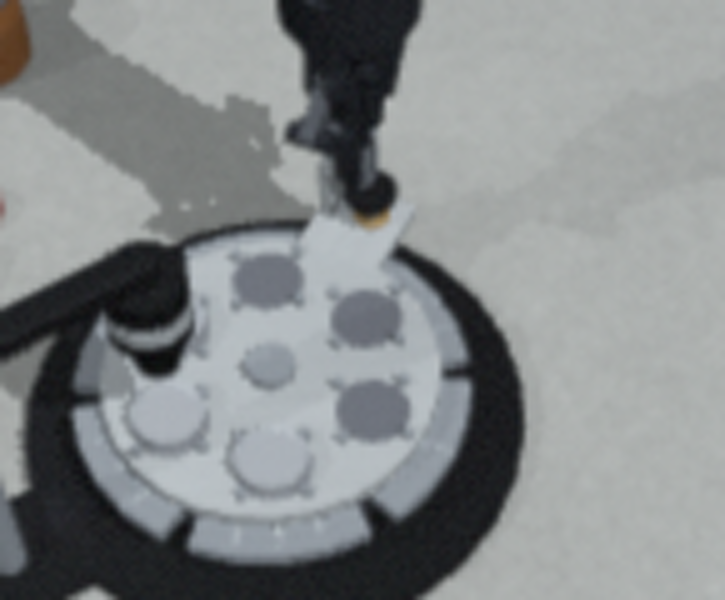

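The cap top measures 74 mm and the gold stem shows, so the plunger has sprung up. I'll back off the lug and then lift clear.

>>> servo_tool(
  steps=[
    [2,0,0,0,0,0],
    [4,0,-1,0,0,0],
    [4,0,-15,0,0,0],
    [4,0,-40,0,0,0],
    [4,0,-70,0,0,0],
    [4,0,-100,0,0,0],
    [4,0,-130,0,0,0],
    [4,0,-140,0,0,0],
  ],
)

```text
clock: 10.45
position: [0.5009, -0.0905, 0.1952]
ee_rot: [0.003, 0.675, 0.737, 0.001]
contact_force: [0.8, 0.7, -0.5]
width: -0.0
```

>>> servo_tool(
  steps=[
    [0,-40,0,0,0,0],
    [0,-80,0,0,0,0],
    [0,-120,0,0,0,0],
    [0,-150,0,0,0,0],
    [0,-150,0,0,0,0],
  ],
)

```text
clock: 10.95
position: [0.345, -0.1021, 0.1909]
ee_rot: [-0.002, 0.676, 0.737, -0.001]
contact_force: [-0.1, 0.3, 0.1]
width: -0.0001
```

```bash
python3 - <<'E'
from h import *
fa()
table()
im,d=cams.get_image("top");cv2.imwrite("pics/t10.png",cv2.resize(im[90:260,160:360,::-1],None,fx=3.5,fy=3.5,interpolation=cv2.INTER_CUBIC))
P,uv=cloud("top",d,200,300,150,240);q=P[:,:2]-AX;r=np.hypot(*q.T)
k=(r>.1)&(r<.142)&(P[:,2]>.055)&(P[:,2]<.082)&(im[uv[:,1].astype(int),uv[:,0].astype(int)].max(1)<60)
c=P[k].mean(0);print(k.sum(),c,np.degrees(np.arctan2(*(c[:2]-AX)[::-1]))%360-CAP0,np.median(P[k][:,2]))
E
```

```text
[ 0.3450472  -0.1020538   0.19091055] 0.2756 -176.04 [-0.07  0.27  0.15] 10.95
scene arm plate 45 [171.2 174.9 190.8] lug 25 192.3
top arm plate 15 [172.1 173.5 194.8] lug 12 191.6
107 [ 0.49767144 -0.08547653  0.07292517] 58.859790459557686 0.07276734448203559
```

View pics/t10.png

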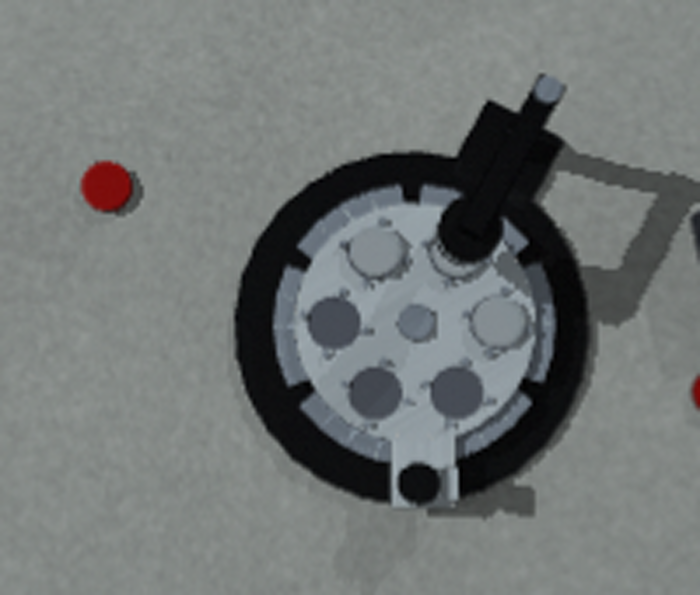

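```bash
python3 - <<'E'
from h import *
print(sign_off(), telemetry.get_state()["position"])
E
```

```text
the job is handed in; nothing more can be done
the job is handed in; nothing more can be done
```

The table is one notch further counter-clockwise with the plunger up, and I've handed the job in; it reported no verdict.

I pressed the plunger with the closed fingertips to about 12 mm in (5.8 N). I swung the table about 37° with it held down, then lifted off the cap. From there I pushed the lug round until the plunger sprang up in the next notch, backed off, and raised and withdrew the hand.

**Last checks:**
- **Plunger:** the cap top measures 73–74 mm high, so it is up.
- **Table angle:** it measures about 58.6–60° turned. The low end is 1.4° short of 60°, within the tooth's play (±1.7°) and the ±2.9° tolerance.
- **Dishes:** in the last top picture the next dish is under the lens and all three dishes look to be in their nests. I judged this by eye and did not measure the dish-to-nest or dish-to-lens distances.
- **Bystanders:** I did not measure the bottle, tip box or jar again at the end. The hand's path stayed away from them.
- **Hand:** clear, with about zero force at the wrist. The arm's clock was about 11 s at the last checks, against the 38 s limit.

**Disagreement:** the visible finger ends sit about 30 mm behind the reported tool point, in both the cameras and the force reading. I went by the felt contact instead of the reported height.

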